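# Put the coffee dripper together on the mug

## Task

Put the steel coffee dripper together on the white mug, one part after another: first the drip plate on the mug, then the brew chamber in the plate's collar, then the press inside the chamber with its stem up, and last the lid on the chamber over the stem. Each part must sit fully home and level, and be let go at the end. Leave the mug standing where it is, and do not knock over or push aside the two small shakers, the small food tin and the tall pepper mill.

Things in the scene. Friction and masses are not known exactly. Their poses are not given: they have to be found in the camera images.
- mug_mouth (a point): The white mug, the only mug: 78 mm outside diameter, 101 mm high, empty, upright, loose, about 0.35 kg; mouth at least 56 mm across inside. This point is the centre of the mouth at rim height; z up; the handle points to -y of this frame and reaches 73 mm from the mouth's centre.
- drip_plate: Drip plate, part 1, steel, 0.12 kg: flat disc, 96 mm diameter (z = 10 to 14 mm), on a solid foot 44 mm wide narrowing to 36 mm (z = 0 to 10) that goes loosely into the mug's mouth, the disc resting on the rim. On the disc an upright ring, the collar, 64 mm outside, 58 mm inside (z = 14 to 34): grip it from outside. Starts on its foot. Origin: centre of the foot's underside, z up.
- chamber: Brew chamber, part 2, steel, 0.10 kg: open straight round cup, 52 mm outside, 46 mm inside diameter, 60 mm high, floor 4 mm thick, outside narrowing to 42 mm over the lowest 7 mm. It stands loosely inside the drip plate's collar, on the disc. Starts upright. Origin: centre of its underside, z up.
- press: Press, part 3, steel, 0.06 kg: round disc, 40 mm diameter, 5 mm thick, with an upright central stem, 12 mm diameter, to grip; 80 mm high in all. The disc goes down inside the chamber to its floor; the stem then stands 24 mm out of the chamber. Starts on its disc, stem up. Origin: centre of the disc's underside, z up.
- lid: Lid, part 4, steel, 0.08 kg, hat-shaped: brim 58 mm wide (z = 8 to 12 mm); crown 38 mm wide (z = 12 to 46), to grip by; black knob on top (to z = 56); below the brim a neck 38 mm wide (z = 0 to 8) that goes into the chamber's mouth, brim on its rim. Hollow inside, 32 mm wide, to z = 42, for the stem. Starts on its neck. Origin: centre of the neck's lower end, z up.
- pepper: Small pepper shaker, 31 mm diameter, 57 mm high: a bystander, to be left standing where it is. Origin at the centre of its underside, z up.
- salt: Small salt shaker, 31 mm diameter, 57 mm high: a bystander, to be left standing where it is. Origin at the centre of its underside, z up.
- small_tin: Small round food tin, 57 mm diameter, 72 mm high: a bystander, to be left standing where it is. Origin at the centre of its underside, z up.
- tall_mill: Tall black and white pepper mill, 54 mm diameter, 209 mm high: a bystander, to be left standing where it is. Origin at the centre of its underside, z up.
Mind the look-alikes: they are no part of the job. What is shaped like the lid but blue or red is not meant.

How it is judged:
By the outcome, as a careful person would: the job done as asked, in the order asked, and still so for the second after the job is handed in, with the robot touching nothing.
It also fails if it takes over 120 s, if anything falls off the work surface, if the arm or the gripper's body presses on something with over 40 N, if the wrist force passes 120 N, or if a joint passes its speed limit or range.

## Robot

A 6-joint arm with a two-finger parallel gripper is mounted at the origin on a cart in front of the work surface, level with it; the furniture and walls round the work are solid. World frame = base frame: x ahead of the robot, y to its left, z up, the work surface at z = 0. Lengths are in m, angles in rad, forces in N, time in s.
With the tool pointing down it reaches from about 0.325 to 0.775 m from the base axis. Payload 5.5 kg.
Tool frame: the origin (TCP) lies on the centre line of the jaws, within the pads' length; the fingertips stand 11 mm ahead of it and the grasp point (between the pads) lies 8 mm behind it (tcp_to_tips is the distance from the TCP to the fingertips, in m); z points along the fingers, y is the line along which they close (so a half turn about z gives the same grasp; the last joint's range is limited). The gripper opens to 85 mm and grips with 20 to 120 N. Pads are 22 mm wide; open, the fingers measure 114 mm over their backs; the gripper's body (76 mm by 85 mm) begins 54 mm behind the grasp point. The pads swing forward as they close: fully open they stand 13 mm farther back than shut.
Start: joints at [-1.388, 0.091, 1.231, -0, 1.82, -0.057], TCP at [0.143, -0.583, 0.242] pointing down, gripper open.
Joint ranges: [-2.87, 2.87], [-0.86, 2.18], [0.17, 2.46], [-1.51, 4.65], [0.06, 2.69], [-2.65, 2.65]. Speed limits (rad/s): [2.57, 2.57, 3.01, 3.14, 3.14, 3.14].

## Interface

Orientations are given as a 3x3 rotation matrix whose columns are the frame's x, y, z axes.
In Python, from bench import observe, grab_frame, camera_info, sign_off, tcp_to_tips gives the robot as it stands.
- The arm moves only by the shell command python3 -m crank 'ROWS' [FORCE]. ROWS is JSON, a list of rows, each an object of numbers: "dx", "dy", "dz": the shift along the world's x, y, z scaled (see below); "rx", "ry", "rz": the turn, a rotation vector about the world's x, y, z scaled (see below); "claw": the opening, from 0 (shut) to 1 (fully open). A call has 1 to 8 rows; each row is the pose to reach, as a shift and turn from the pose commanded when the call began, turning the shorter way round; what a row does not reach only later rows make up. The controller multiplies each number of a shift by 0.4 m and each number of a turn by 180 degrees. A row lasts 1/10 s, in which the tool goes at most 50 mm and 8.59 degrees, less where a joint would pass 70% of its speed; a pose out of reach is approached as far as the arm can. A call with a number of a shift or a turn outside -1 to 1 is refused whole. A call with a gripper value outside its range is refused whole. The fingers move at their own pace and stop on an object; FORCE is the grip in N (left out, the last holds). Time passes only in rows, so rows that repeat a pose let the fingers close. It gives the time, the measured TCP pose, the force, the opening and the grip force at its end, in the units of the state.
- observe(): the state, without advancing time (a new reading comes with each control period).
- grab_frame(name): name is "scene" or "top" or "wrist"; returns (picture, depth): 420x560x3 uint8, red, green, blue; 420x560 float32, m along the optical axis (not along the pixel's ray), 0 where there is no reading.
- camera_info(name): a dict with "intrinsics" (3x3 intrinsics, pixels), "R" (3x3) and "t" (3): a world point X has camera coordinates R X + t; the wrist camera has in their place "mount" (4x4, takes a point from camera to tool coordinates, whose origin is the TCP and whose axes are the flange's). Camera axes: x right, y down, z forward; pixel columns grow to the right and rows downward; lengths in m; the calibration is good to about 2 mm. A picture is of the moment at which its call begins: read the wrist's pose just before it. camera_info takes no time and is no camera call.
- sign_off(): hands the job in; it is judged then, once.
The state is a dict: "t": time; "qpos": joint angles; "joint_vel": joint speeds; "joint_efforts": joint torques, N m; "eef_pos": TCP position; "ee_rot": TCP orientation; "ft_force": force on the tool from outside, world axes, zero at the start; "wrist_torque": the same for the moment, N m; "finger_gap": finger opening in m; "finger_force": force on a finger pad.
Only numpy, scipy, OpenCV 4.12 (cv2) and the standard library are available. Lean on these libraries where they do the work, as an engineer would, in place of code of your own. Each camera call takes 0.05 s, during which the arm holds its last target. There are 200 camera calls.

## Working session

There is one attempt and no reset: what is moved stays moved. The work goes in short steps, Python scripts to look and compute and a shell command to move; the robot and the scene stay as the last step left them, time stands still between calls to the robot, and variables do not carry over. Pictures are saved under pics/ and viewed, at most 14 in all, crops included, and the job is handed in when it is done.

```bash
mkdir -p pics; cat > h.py <<'E'
import numpy as np, cv2
from bench import *
def cloud(name):
    s=observe(); im,d=grab_frame(name); c=camera_info(name); K=np.array(c["intrinsics"])
    v,u=np.mgrid[0:420,0:560]
    P=np.stack([(u-K[0,2])/K[0,0]*d,(v-K[1,2])/K[1,1]*d,d],-1)
    if "mount" in c:
        M=np.array(c["mount"]); P=P@M[:3,:3].T+M[:3,3]
        P=P@np.array(s["ee_rot"]).T+np.array(s["eef_pos"])
    else: P=(P-np.array(c["t"]))@np.array(c["R"])
    P[d==0]=np.nan
    return im,P
E
python3 - <<'E'
from h import *
for n in["scene","top"]:
    im,P=cloud(n); np.save(n,P); cv2.imwrite(f"pics/{n}.png",im[:,:,::-1]); np.save(n+"im",im)
print(tcp_to_tips, observe())
for n in["scene","top","wrist"]: print(camera_info(n))
E
```

```text
0.011 {'t': 0.1, 'qpos': array([-1.38764539e+00,  9.17928837e-02,  1.23178492e+00, -1.60624219e-06,
        1.81981302e+00, -5.67082149e-02]), 'joint_vel': array([-0.00132809, -0.00190444, -0.00400245,  0.00015072, -0.00122052,
       -0.00063729]), 'joint_efforts': array([ 4.76584712e-03, -4.60215640e+01, -4.19219291e+01,  1.81954266e-05,
        1.05648703e-02, -1.75079475e-05]), 'eef_pos': array([ 0.14248827, -0.58258591,  0.24124737]), 'ee_rot': array([[ 9.71371554e-01,  2.37565139e-01, -3.29028140e-04],
       [ 2.37565346e-01, -9.71369951e-01,  1.76780663e-03],
       [ 1.00361179e-04, -1.79536275e-03, -9.99998383e-01]]), 'ft_force': array([-0.11220616,  0.85774912, -0.23155539]), 'wrist_torque': array([-0.01389724,  0.03154258,  0.01729956]), 'finger_force': 0.0, 'finger_gap': 0.08512185639359782}
{'intrinsics': array([[438.38329761,   0.        , 277.57856545],
       [  0.        , 438.38329761, 207.29340034],
       [  0.        ,   0.        ,   1.        ]]), 'R': array([[-0.75291278, -0.65796984,  0.01407225],
       [-0.52548161,  0.58815866, -0.614767  ],
       [ 0.39
[... 278 characters left out ...]
729, -0.99995573,  0.00247815],
       [-0.99029402,  0.00864581, -0.13871919],
       [ 0.13869162, -0.0037133 , -0.99032866]]), 't': array([0.06500561, 0.50866299, 1.27343498])}
{'intrinsics': array([[373.47354386,   0.        , 278.05125297],
       [  0.        , 373.47354386, 218.62456358],
       [  0.        ,   0.        ,   1.        ]]), 'mount': array([[-2.03786948e-04, -9.48916502e-01, -3.15527227e-01,
         8.15643997e-02],
       [ 9.99999978e-01, -1.75689061e-04, -1.17494438e-04,
        -1.64128566e-03],
       [ 5.60577289e-05, -3.15527244e-01,  9.48916517e-01,
        -1.30588585e-01],
       [ 0.00000000e+00,  0.00000000e+00,  0.00000000e+00,
         1.00000000e+00]])}
```

View pics/top.png

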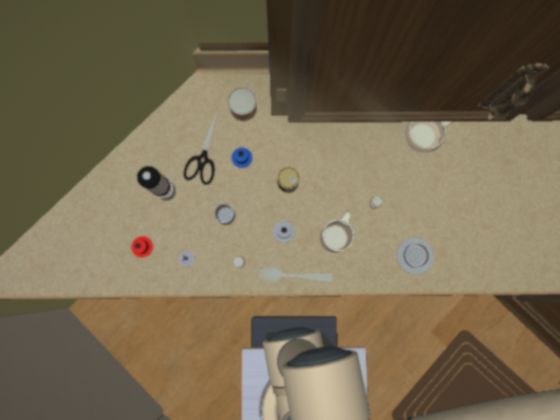

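View pics/scene.png

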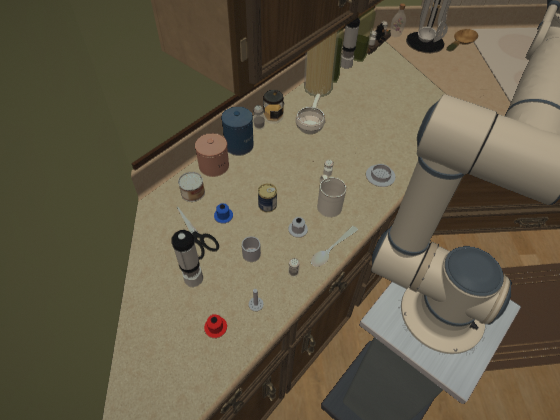

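The top view shows the plate (415,255), mug (337,236) with its handle toward (347,217), chamber (225,214), press (186,259), grey lid (284,231), shakers (238,262) and (376,202), tin (288,180) and mill (150,178). The blue and red lids are look-alikes. The scene view agrees.

```bash
python3 - <<'E'
from h import *
from scipy.optimize import least_squares
def fit(X):
    c0=np.append((X.max(0)+X.min(0))/2,0.03)
    r=least_squares(lambda c:np.hypot(X[:,0]-c[0],X[:,1]-c[1])-c[2],c0,loss='soft_l1',f_scale=.001)
    return np.round(r.x,4)
T=np.load("top.npy");S=np.load("scene.npy")
# (name, top px, top-ring z range, R)
for n,u,v,z0,z1 in [("plate collar",415,255,.028,.04),("plate disc",415,255,.009,.018),("mug",337,236,.095,.107),("chamber",225,214,.054,.066),("lid brim",284,231,.006,.016),("lid crown",284,231,.04,.05),("lidknob",284,231,.051,.06),("press disc",186,259,.002,.009),("press stem",186,259,.05,.086),("sh1",376,202,.03,.06),("sh2",238,262,.03,.06),("tin",288,180,.06,.08),("mill",150,178,.15,.22)]:
    a=np.nanmedian(T[v-3:v+4,u-3:u+4].reshape(-1,3),axis=0)
    out=[]
    for Pn,P in(("T",T),("S",S)):
        Q=P.reshape(-1,3); k=(np.hypot(Q[:,0]-a[0],Q[:,1]-a[1])<.065)&(Q[:,2]>z0)&(Q[:,2]<z1)
        X=Q[k]
        if len(X)>5: out.append((Pn,len(X),fit(X[:,:2]).tolist(),np.round((X.min(0)+X.max(0))/2,4).tolist(),round(float(X[:,2].max()),4)))
    print(n,a.round(3)); [print("   ",o) for o in out]
for P in (T,S):
    Q=P.reshape(-1,3); k=(Q[:,0]>.3)&(Q[:,0]<.6)&(abs(Q[:,1])<.4)&(abs(Q[:,2])<.02); print("table z",np.nanmedian(Q[k,2]))
im=np.load("topim.npy"); cv2.imwrite("pics/crop.png",cv2.resize(im[150:290,120:450,::-1],None,fx=2.4,fy=2.4,interpolation=2))
E
```

```text
plate collar [ 0.384 -0.292  0.014]
    ('T', 112, [0.3827, -0.2922, 0.0302], [0.3829, -0.292, 0.0336], 0.0392)
    ('S', 90, [0.385, -0.2921, 0.0304], [0.3845, -0.2933, 0.0327], 0.0374)
plate disc [ 0.384 -0.292  0.014]
    ('T', 807, [0.383, -0.289, 0.0346], [0.3826, -0.2962, 0.0135], 0.018)
    ('S', 330, [0.3827, -0.2842, 0.0348], [0.3854, -0.2914, 0.0136], 0.018)
mug [ 0.436 -0.091  0.007]
    ('T', 122, [0.4309, -0.0827, 0.0374], [0.4344, -0.0826, 0.1005], 0.1058)
    ('S', 120, [0.4329, -0.082, 0.0376], [0.4379, -0.084, 0.0993], 0.1035)
chamber [0.497 0.205 0.003]
    ('T', 74, [0.4929, 0.2026, 0.0241], [0.4938, 0.2026, 0.06], 0.0648)
    ('S', 89, [0.4951, 0.2031, 0.0239], [0.4947, 0.2026, 0.0594], 0.0647)
lid brim [0.446 0.049 0.052]
    ('T', 202, [0.4497, 0.0497, 0.025], [0.4516, 0.0462, 0.011], 0.016)
    ('S', 120, [0.452, 0.0482, 0.025], [0.4515, 0.0492, 0.0112], 0.0159)
lid crown [0.446 0.049 0.052]
    ('T', 135, [0.4491, 0.0496, 0.0145], [0.4492, 0.0491, 0.0449], 0.0497)
    ('S', 98, [0.4509, 0.049, 0.0154], [0.4501, 0.0499, 0.0447], 0.0493)
lidknob [0.446 0.049 0.0
[... 561 characters left out ...]
, 0.0106], [0.5212, -0.1907, 0.0452], 0.0597)
    ('S', 88, [0.5237, -0.1899, 0.0114], [0.5238, -0.1907, 0.0457], 0.0598)
sh2 [0.368 0.166 0.056]
    ('T', 109, [0.3684, 0.1643, 0.0106], [0.3697, 0.165, 0.0451], 0.0595)
    ('S', 123, [0.3701, 0.1675, 0.0109], [0.3705, 0.1655, 0.0448], 0.0594)
tin [0.575 0.038 0.069]
    ('T', 390, [0.5812, 0.037, 0.0204], [0.5809, 0.0365, 0.0698], 0.0795)
    ('S', 261, [0.5824, 0.039, 0.0223], [0.584, 0.0373, 0.0687], 0.0772)
mill [0.555 0.355 0.204]
    ('T', 510, [0.5579, 0.359, 0.0198], [0.5603, 0.3611, 0.1817], 0.213)
    ('S', 538, [0.5585, 0.365, 0.0202], [0.5621, 0.3631, 0.1805], 0.2109)
table z -2.1346413049962145e-05
table z 0.00040177281188662434
```

View pics/crop.png

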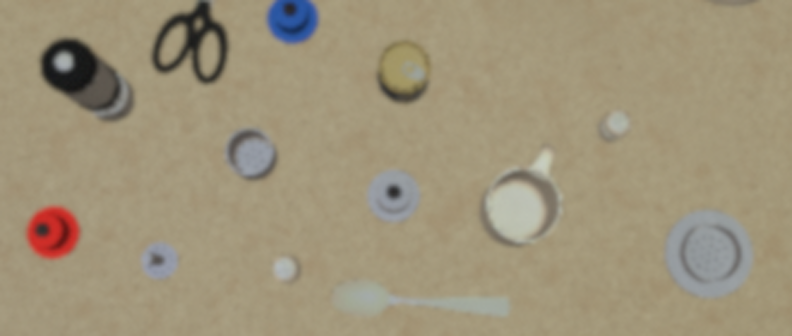

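```bash
python3 -m crank '[{"dx":0.6025,"dy":0.7275,"dz":-0.1,"rz":0.4236,"claw":1},{"dx":0.6025,"dy":0.7275,"dz":-0.1,"rz":0.4236,"claw":1},{"dx":0.6025,"dy":0.7275,"dz":-0.1,"rz":0.4236,"claw":1},{"dx":0.6025,"dy":0.7275,"dz":-0.1,"rz":0.4236,"claw":1},{"dx":0.6025,"dy":0.7275,"dz":-0.1,"rz":0.4236,"claw":1},{"dx":0.6025,"dy":0.7275,"dz":-0.1,"rz":0.4236,"claw":1},{"dx":0.6025,"dy":0.7275,"dz":-0.1,"rz":0.4236,"claw":1},{"dx":0.6025,"dy":0.7275,"dz":-0.1,"rz":0.4236,"claw":1}]' 40; python3 -c "
from h import *
s=observe();print(s['ee_rot'].round(4),s['eef_pos'],s['qpos'])"
```

```text
[[ 9.714e-01  2.376e-01 -3.000e-04]
 [ 2.376e-01 -9.714e-01  1.800e-03]
 [ 1.000e-04 -1.800e-03 -1.000e+00]] [ 0.14248827 -0.58258591  0.24124737] [-1.38764539e+00  9.17928837e-02  1.23178492e+00 -1.60624219e-06
  1.81981302e+00 -5.67082149e-02]invalid input
```

```bash
python3 -m crank '[{"dx":0.6,"dy":0.73,"dz":-0.1,"rx":0,"ry":0,"rz":0.424,"claw":1},{"dx":0.6,"dy":0.73,"dz":-0.1,"rx":0,"ry":0,"rz":0.424,"claw":1},{"dx":0.6,"dy":0.73,"dz":-0.1,"rx":0,"ry":0,"rz":0.424,"claw":1},{"dx":0.6,"dy":0.73,"dz":-0.1,"rx":0,"ry":0,"rz":0.424,"claw":1},{"dx":0.6,"dy":0.73,"dz":-0.1,"rx":0,"ry":0,"rz":0.424,"claw":1},{"dx":0.6,"dy":0.73,"dz":-0.1,"rx":0,"ry":0,"rz":0.424,"claw":1},{"dx":0.6,"dy":0.73,"dz":-0.1,"rx":0,"ry":0,"rz":0.424,"claw":1},{"dx":0.6,"dy":0.73,"dz":-0.1,"rx":0,"ry":0,"rz":0.424,"claw":1}]' 40; python3 -c "
from h import *
s=observe();print(s['ee_rot'].round(4),s['eef_pos'],s['qpos'])"
```

```text
t: 0.9
eef_pos: [0.3839, -0.2879, 0.2015]
ee_rot: [[0.122, 0.993, -0.0], [0.993, -0.122, 0.001], [0.001, -0.0, -1.0]]
ft_force: [-0.5, 0.4, 0.2]
finger_gap: 0.0856
finger_force: 0.0
[[ 1.221e-01  9.925e-01 -2.000e-04]
 [ 9.925e-01 -1.221e-01  1.300e-03]
 [ 1.300e-03 -3.000e-04 -1.000e+00]] [ 0.38389299 -0.2879087   0.20148088] [-7.14998244e-01 -2.37787366e-01  1.61586019e+00  8.90713949e-04
  1.76448902e+00 -5.92467585e-01]
```

```bash
python3 -m crank '[{"dx":0,"dy":-0.01,"dz":-0.13,"rx":0,"ry":0,"rz":0.04,"claw":1},{"dx":0,"dy":-0.01,"dz":-0.13,"rx":0,"ry":0,"rz":0.04,"claw":1},{"dx":0,"dy":-0.01,"dz":-0.13,"rx":0,"ry":0,"rz":0.04,"claw":1},{"dx":0,"dy":-0.01,"dz":-0.13,"rx":0,"ry":0,"rz":0.04,"claw":1}]' 40
cat >> h.py <<'E'
from scipy.optimize import least_squares
def fitR(X,R,c0=None):
    c0=(X.max(0)+X.min(0))[:2]/2 if c0 is None else c0
    r=least_squares(lambda c:np.hypot(X[:,0]-c[0],X[:,1]-c[1])-R,c0,loss='soft_l1',f_scale=.001)
    return r.x.round(4), round(float(np.median(abs(r.fun))),4)
def slab(P,xy,r,z0,z1):
    Q=P.reshape(-1,3); return Q[(np.hypot(Q[:,0]-xy[0],Q[:,1]-xy[1])<r)&(Q[:,2]>z0)&(Q[:,2]<z1)]
E
python3 - <<'E'
from h import *
im,P=cloud("wrist"); cv2.imwrite("pics/w1.png",im[:,:,::-1])
X=slab(P,(.384,-.292),.045,.027,.04); print(len(X),fitR(X,.0305),np.median(X[:,2]))
Y=slab(P,(.384,-.292),.06,.011,.017); Y=Y[np.hypot(Y[:,0]-.384,Y[:,1]+.292)>.036]; print(len(Y),Y.min(0),Y.max(0),(Y.min(0)+Y.max(0))/2, np.nanmedian(Y[:,2]))
E
```

```text
t: 1.3
eef_pos: [0.3827, -0.2959, 0.1525]
ee_rot: [[0.009, 1.0, 0.002], [1.0, -0.009, -0.002], [-0.002, 0.002, -1.0]]
ft_force: [0.9, -0.8, 0.9]
finger_gap: 0.0851
finger_force: 0.0
1432 (array([ 0.3844, -0.2911]), 0.0008) 0.032511033390728424
4847 [ 0.33681752 -0.3393281   0.0110042 ] [ 0.43217186 -0.24404899  0.01532181] [ 0.38449469 -0.29168854  0.013163  ] 0.01293010751967466
```

View pics/w1.png

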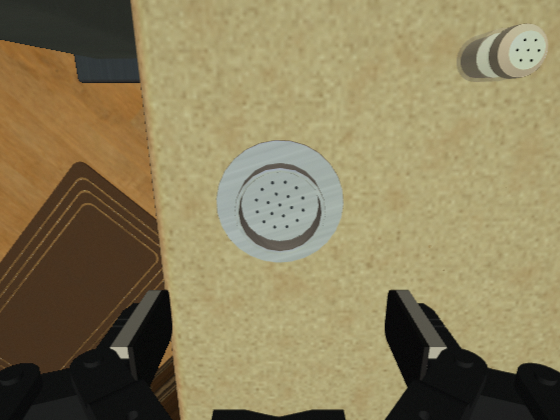

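The wrist image shows the plate at (280,202), which puts it at world (0.3845, -0.2915). Both fingertips are at the bottom of the frame.

```bash
python3 -m crank '[{"dx":0.0045,"dy":0.011,"dz":-0.12,"rx":0,"ry":0,"rz":0,"claw":1},{"dx":0.0045,"dy":0.011,"dz":-0.24,"rx":0,"ry":0,"rz":0,"claw":1},{"dx":0.0045,"dy":0.011,"dz":-0.27,"rx":0,"ry":0,"rz":0,"claw":1},{"dx":0.0045,"dy":0.011,"dz":-0.27,"rx":0,"ry":0,"rz":0,"claw":1},{"dx":0.0045,"dy":0.011,"dz":-0.27,"rx":0,"ry":0,"rz":0,"claw":1}]' 40
python3 - <<'E'
from h import *
s=observe(); im,P=cloud("wrist"); 
Q=((P-s["eef_pos"])@s["ee_rot"])
for sg in(-1,1):
    k=(abs(Q[...,0])<.02)&(Q[...,1]*sg>.035)&(Q[...,1]*sg<.06)&(Q[...,2]<.02)
    print(k.sum(),Q[k][:,2].max(),np.percentile(Q[k][:,2],95),abs(Q[k][:,1]).min())
E
```

```text
t: 1.85
eef_pos: [0.3854, -0.2918, 0.0454]
ee_rot: [[0.006, 1.0, 0.003], [1.0, -0.006, -0.003], [-0.003, 0.003, -1.0]]
ft_force: [0.4, -1.4, 0.9]
finger_gap: 0.0854
finger_force: 0.0
8704 -0.00044818659989406915 -0.009200586219131135 0.03500420920843774
8669 0.0003147695538659761 -0.009150075775172182 0.0350177880732209
```

```bash
python3 -m crank '[{"dx":-0.002,"dy":0,"dz":-0.055,"rx":0,"ry":0,"rz":0,"claw":1},{"dx":-0.002,"dy":0,"dz":-0.055,"rx":0,"ry":0,"rz":0,"claw":1},{"dx":-0.002,"dy":0,"dz":-0.055,"rx":0,"ry":0,"rz":0,"claw":0},{"dx":-0.002,"dy":0,"dz":-0.055,"rx":0,"ry":0,"rz":0,"claw":0},{"dx":-0.002,"dy":0,"dz":-0.055,"rx":0,"ry":0,"rz":0,"claw":0},{"dx":-0.002,"dy":0,"dz":-0.055,"rx":0,"ry":0,"rz":0,"claw":0},{"dx":-0.002,"dy":0,"dz":-0.055,"rx":0,"ry":0,"rz":0,"claw":0}]' 40
python3 - <<'E'
from h import *
s=observe(); im,P=cloud("wrist"); 
Q=((P-s["eef_pos"])@s["ee_rot"])
for sg in(-1,1):
    k=(abs(Q[...,0])<.02)&(Q[...,1]*sg>.033)&(Q[...,1]*sg<.047)&(P[...,2]>.014)
    print(k.sum(),np.nanmin(P[k][:,2]),np.percentile(P[k][:,2],5))
E
```

```text
t: 2.6
eef_pos: [0.3845, -0.2913, 0.0225]
ee_rot: [[0.005, 1.0, 0.003], [1.0, -0.005, -0.002], [-0.002, 0.003, -1.0]]
ft_force: [-1.1, 0.4, 5.6]
finger_gap: 0.0614
finger_force: 45.1
3956 0.01406089671966662 0.027821591582348128
3989 0.014039766757204192 0.02722288956603289
```

```bash
python3 -m crank '[{"dx":0,"dy":0,"dz":0.05,"rx":0,"ry":0,"rz":0,"claw":0},{"dx":0,"dy":0,"dz":0.15,"rx":0,"ry":0,"rz":0,"claw":0},{"dx":0,"dy":0,"dz":0.25,"rx":0,"ry":0,"rz":0,"claw":0},{"dx":0,"dy":0,"dz":0.36,"rx":0,"ry":0,"rz":0,"claw":0},{"dx":0,"dy":0,"dz":0.36,"rx":0,"ry":0,"rz":0,"claw":0},{"dx":0,"dy":0,"dz":0.36,"rx":0,"ry":0,"rz":0,"claw":0}]' 60
python3 - <<'E'
from h import *
s=observe(); im,P=cloud("wrist"); cv2.imwrite("pics/w2.png",im[:,:,::-1])
Q=((P-s["eef_pos"])@s["ee_rot"])
k=(np.hypot(Q[...,0],Q[...,1])<.05)&(Q[...,2]<.02)&(Q[...,2]>.003)&(np.hypot(Q[...,0],Q[...,1])>.036)&(Q[...,0]>.0)
X=Q[k];X=X[np.isfinite(X).all(1)]
A=np.c_[X[:,:2],np.ones(len(X))]
c=np.linalg.lstsq(A,X[:,2],rcond=None)[0]
g=abs(A@c-X[:,2])<.002; c=np.linalg.lstsq(A[g],X[g,2],rcond=None)[0]; print(len(X),g.sum(),"plane in tool",c)
print(X.max(0),X.min(0))
E
```

```text
t: 3.25
eef_pos: [0.384, -0.2909, 0.1658]
ee_rot: [[0.005, 1.0, 0.002], [1.0, -0.005, -0.002], [-0.002, 0.002, -1.0]]
ft_force: [-1.0, 0.8, -1.9]
finger_gap: 0.061
finger_force: 67.8
7984 7891 plane in tool [-0.00012856  0.0031167   0.00977272]
[0.0474108  0.04806515 0.01395088] [ 0.00132319 -0.0472977   0.00309062]
```

View pics/w2.png

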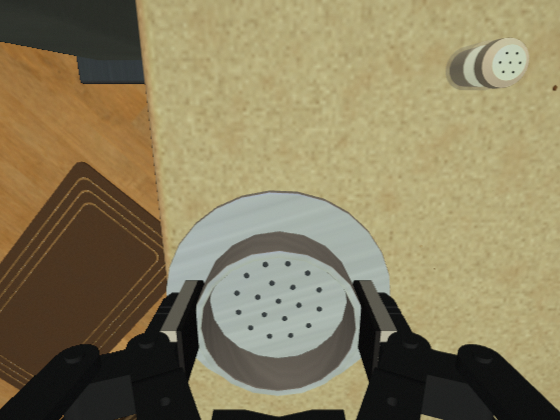

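The plate is held level, with the collar between the pads and the disc about 9 mm below the TCP.

```bash
python3 -m crank '[{"dx":0.12,"dy":0.521,"dz":0,"rx":0,"ry":0,"rz":0,"claw":0},{"dx":0.12,"dy":0.521,"dz":0,"rx":0,"ry":0,"rz":0,"claw":0},{"dx":0.12,"dy":0.521,"dz":0,"rx":0,"ry":0,"rz":0,"claw":0},{"dx":0.12,"dy":0.521,"dz":0,"rx":0,"ry":0,"rz":0,"claw":0},{"dx":0.12,"dy":0.521,"dz":0,"rx":0,"ry":0,"rz":0,"claw":0},{"dx":0.12,"dy":0.521,"dz":0,"rx":0,"ry":0,"rz":0,"claw":0},{"dx":0.12,"dy":0.521,"dz":0,"rx":0,"ry":0,"rz":0,"claw":0}]' 60
```

```text
t: 4.0
eef_pos: [0.4308, -0.082, 0.1626]
ee_rot: [[0.004, 1.0, -0.003], [1.0, -0.004, 0.0], [0.0, -0.003, -1.0]]
ft_force: [0.1, -0.9, -1.6]
finger_gap: 0.061
finger_force: 67.7
```

```bash
python3 -m crank '[{"dx":0.002,"dy":0,"dz":-0.04,"rx":0,"ry":0,"rz":0,"claw":0},{"dx":0.002,"dy":0,"dz":-0.08,"rx":0,"ry":0,"rz":0,"claw":0},{"dx":0.002,"dy":0,"dz":-0.1,"rx":0,"ry":0,"rz":0,"claw":0},{"dx":0.002,"dy":0,"dz":-0.11,"rx":0,"ry":0,"rz":0,"claw":0},{"dx":0.002,"dy":0,"dz":-0.115,"rx":0,"ry":0,"rz":0,"claw":0},{"dx":0.002,"dy":0,"dz":-0.12,"rx":0,"ry":0,"rz":0,"claw":0},{"dx":0.002,"dy":0,"dz":-0.12,"rx":0,"ry":0,"rz":0,"claw":0}]' 60
```

```text
t: 4.7
eef_pos: [0.4324, -0.0821, 0.1165]
ee_rot: [[0.005, 1.0, 0.001], [1.0, -0.005, -0.0], [-0.0, 0.001, -1.0]]
ft_force: [0.1, -0.3, -1.0]
finger_gap: 0.0611
finger_force: 67.7
```

```bash
python3 -m crank '[{"dx":0,"dy":0,"dz":-0.003,"rx":0,"ry":0,"rz":0,"claw":0},{"dx":0,"dy":0,"dz":-0.006,"rx":0,"ry":0,"rz":0,"claw":0},{"dx":0,"dy":0,"dz":-0.007,"rx":0,"ry":0,"rz":0,"claw":0},{"dx":0,"dy":0,"dz":-0.007,"rx":0,"ry":0,"rz":0,"claw":0}]' 60
```

```text
t: 5.1
eef_pos: [0.4324, -0.082, 0.1135]
ee_rot: [[0.005, 1.0, 0.0], [1.0, -0.005, -0.0], [-0.0, 0.0, -1.0]]
ft_force: [0.6, -0.2, -0.2]
finger_gap: 0.0613
finger_force: 67.8
```

```bash
python3 -m crank '[{"dx":0,"dy":0,"dz":-0.0015,"rx":0,"ry":0,"rz":0,"claw":0},{"dx":0,"dy":0,"dz":-0.0025,"rx":0,"ry":0,"rz":0,"claw":0},{"dx":0,"dy":0,"dz":-0.0025,"rx":0,"ry":0,"rz":0,"claw":0}]' 60
```

```text
t: 5.4
eef_pos: [0.4326, -0.0821, 0.1133]
ee_rot: [[0.005, 1.0, 0.001], [1.0, -0.005, -0.0], [-0.0, 0.001, -1.0]]
ft_force: [-1.6, -0.1, 4.1]
finger_gap: 0.061
finger_force: 68.4
```

```bash
python3 -m crank '[{"dx":0,"dy":0,"dz":0,"rx":0,"ry":0,"rz":0,"claw":1},{"dx":0,"dy":0,"dz":0,"rx":0,"ry":0,"rz":0,"claw":1},{"dx":0,"dy":0,"dz":0,"rx":0,"ry":0,"rz":0,"claw":1},{"dx":0,"dy":0,"dz":0,"rx":0,"ry":0,"rz":0,"claw":1},{"dx":0,"dy":0,"dz":0.12,"rx":0,"ry":0,"rz":0,"claw":1},{"dx":0,"dy":0,"dz":0.24,"rx":0,"ry":0,"rz":0,"claw":1},{"dx":0,"dy":0,"dz":0.34,"rx":0,"ry":0,"rz":0,"claw":1},{"dx":0,"dy":0,"dz":0.34,"rx":0,"ry":0,"rz":0,"claw":1}]' 40
python3 - <<'E'
from h import *
im,P=cloud("wrist"); cv2.imwrite("pics/w3.png",im[:,:,::-1])
c=(.4325,-.082)
X=slab(P,c,.04,.119,.13); print(len(X),fitR(X,.0305),np.median(X[:,2]))
Y=slab(P,c,.06,.099,.110); Y=Y[np.hypot(Y[:,0]-c[0],Y[:,1]-c[1])>.036]; print((Y.min(0)+Y.max(0))/2)
A=np.c_[Y[:,:2]-c,np.ones(len(Y))]; p=np.linalg.lstsq(A,Y[:,2],rcond=None)[0]; print("plane",p)
E
```

```text
t: 6.2
eef_pos: [0.434, -0.0825, 0.2554]
ee_rot: [[0.005, 1.0, 0.011], [1.0, -0.005, -0.003], [-0.003, 0.011, -1.0]]
ft_force: [0.1, -0.4, 0.5]
finger_gap: 0.0854
finger_force: 0.0
1217 (array([ 0.4326, -0.0823]), 0.0008) 0.12318680550792585
[ 0.43282217 -0.08271307  0.10322831]
plane [0.00617893 0.00387534 0.10354225]
```

View pics/w3.png

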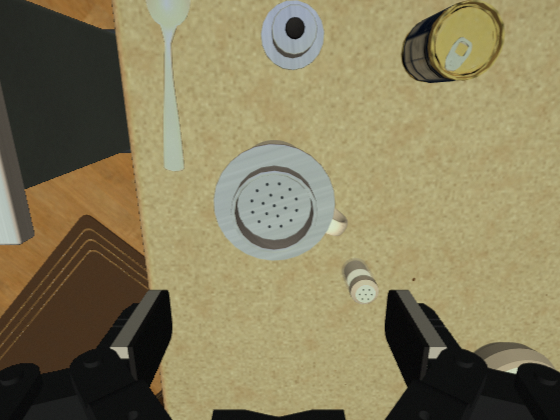

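The plate is on the mug. Its disc is level at z≈0.104 and its centre is at (0.4327, -0.0824). Next is the chamber; I'll turn the camera away from the mill.

```bash
python3 -m crank '[{"dx":0.15,"dy":0.714,"dz":0,"rx":0,"ry":0,"rz":0.167,"claw":1},{"dx":0.15,"dy":0.714,"dz":0,"rx":0,"ry":0,"rz":0.167,"claw":1},{"dx":0.15,"dy":0.714,"dz":0,"rx":0,"ry":0,"rz":0.167,"claw":1},{"dx":0.15,"dy":0.714,"dz":-0.14,"rx":0,"ry":0,"rz":0.167,"claw":1},{"dx":0.15,"dy":0.714,"dz":-0.14,"rx":0,"ry":0,"rz":0.167,"claw":1},{"dx":0.15,"dy":0.714,"dz":-0.14,"rx":0,"ry":0,"rz":0.167,"claw":1},{"dx":0.15,"dy":0.714,"dz":-0.14,"rx":0,"ry":0,"rz":0.167,"claw":1},{"dx":0.15,"dy":0.714,"dz":-0.14,"rx":0,"ry":0,"rz":0.167,"claw":1}]' 40
python3 - <<'E'
from h import *
im,P=cloud("wrist");im,P=cloud("wrist")
c=(.494,.203)
X=slab(P,c,.04,.053,.066); print(len(X),fitR(X,.0245),np.median(X[:,2])); print(observe()["eef_pos"])
E
```

```text
t: 7.05
eef_pos: [0.4912, 0.2042, 0.1895]
ee_rot: [[-0.498, 0.867, -0.005], [0.867, 0.498, -0.002], [0.001, -0.005, -1.0]]
ft_force: [0.5, 0.0, 0.8]
finger_gap: 0.0858
finger_force: 0.0
1047 (array([0.4943, 0.2049]), 0.0008) 0.058561761537300694
[0.49213296 0.20279343 0.19206121]
```

```bash
python3 -m crank '[{"dx":0.005,"dy":0.004,"dz":-0.1,"rx":0,"ry":0,"rz":0,"claw":1},{"dx":0.005,"dy":0.004,"dz":-0.2,"rx":0,"ry":0,"rz":0,"claw":1},{"dx":0.005,"dy":0.004,"dz":-0.3,"rx":0,"ry":0,"rz":0,"claw":1},{"dx":0.005,"dy":0.004,"dz":-0.3,"rx":0,"ry":0,"rz":0,"claw":1},{"dx":0.005,"dy":0.004,"dz":-0.3,"rx":0,"ry":0,"rz":0,"claw":1}]' 40
```

```text
t: 7.65
eef_pos: [0.4945, 0.2041, 0.0736]
ee_rot: [[-0.495, 0.869, 0.0], [0.869, 0.495, -0.0], [-0.0, 0.0, -1.0]]
ft_force: [0.4, -0.4, 0.4]
finger_gap: 0.0852
finger_force: 0.0
```

```bash
python3 -m crank '[{"dx":0,"dy":0.001,"dz":-0.084,"rx":0,"ry":0,"rz":0,"claw":1},{"dx":0,"dy":0.001,"dz":-0.084,"rx":0,"ry":0,"rz":0,"claw":1},{"dx":0,"dy":0.001,"dz":-0.084,"rx":0,"ry":0,"rz":0,"claw":0},{"dx":0,"dy":0.001,"dz":-0.084,"rx":0,"ry":0,"rz":0,"claw":0},{"dx":0,"dy":0.001,"dz":-0.084,"rx":0,"ry":0,"rz":0,"claw":0},{"dx":0,"dy":0.001,"dz":-0.084,"rx":0,"ry":0,"rz":0,"claw":0},{"dx":0,"dy":0.001,"dz":-0.084,"rx":0,"ry":0,"rz":0,"claw":0},{"dx":0,"dy":0.001,"dz":-0.084,"rx":0,"ry":0,"rz":0,"claw":0}]' 40; sleep 0; python3 -m crank '[{"dx":0,"dy":0,"dz":0.1,"rx":0,"ry":0,"rz":0,"claw":0},{"dx":0,"dy":0,"dz":0.22,"rx":0,"ry":0,"rz":0,"claw":0},{"dx":0,"dy":0,"dz":0.34,"rx":0,"ry":0,"rz":0,"claw":0},{"dx":0,"dy":0,"dz":0.4,"rx":0,"ry":0,"rz":0,"claw":0},{"dx":0,"dy":0,"dz":0.4,"rx":0,"ry":0,"rz":0,"claw":0},{"dx":0,"dy":0,"dz":0.4,"rx":0,"ry":0,"rz":0,"claw":0}]' 40
python3 - <<'E'
from h import *
s=observe(); im,P=cloud("wrist")
Q=((P-s["eef_pos"])@s["ee_rot"])
k=(np.hypot(Q[...,0],Q[...,1])<.0245)&(Q[...,2]<.06)&(Q[...,2]>-.05)
X=Q[k]; 
h,e=np.histogram(X[:,2],bins=22,range=(-.05,.06)); print(h)
R=X[X[:,2]<-.012]; print(len(R),R.min(0),R.max(0))
k=(np.hypot(Q[...,0],Q[...,1])<.04)&(Q[...,2]<-.010)&(Q[...,2]>-.035)&(abs(Q[...,1])<.02)
R=Q[k]; print(len(R),fitR(R,.0245,np.zeros(2)),R.min(0),R.max(0))
cv2.imwrite("pics/w4.png",im[:,:,::-1])
E
```

```text
t: 8.45
eef_pos: [0.4959, 0.206, 0.042]
ee_rot: [[-0.496, 0.868, 0.004], [0.868, 0.496, 0.001], [-0.001, 0.004, -1.0]]
ft_force: [0.3, -0.6, 7.4]
finger_gap: 0.0507
finger_force: 42.2
t: 9.05
eef_pos: [0.4945, 0.2056, 0.1993]
ee_rot: [[-0.496, 0.868, 0.001], [0.868, 0.496, 0.0], [-0.0, 0.001, -1.0]]
ft_force: [0.1, 0.2, -2.1]
finger_gap: 0.0504
finger_force: 42.5
[   0    0    0    0   48   59 2184 1429 1317 1152 1056  936  849  766
  684  604  544 1734   74    0    0    0]
3177 [-0.02444913 -0.02441779 -0.02959697] [ 0.02447093  0.02447764 -0.01200551]
3998 (array([0.0003, 0.0013]), 0.0006) [-0.02743996 -0.0199996  -0.01842924] [ 0.02553843  0.01999952 -0.01000134]
```

View pics/w4.png

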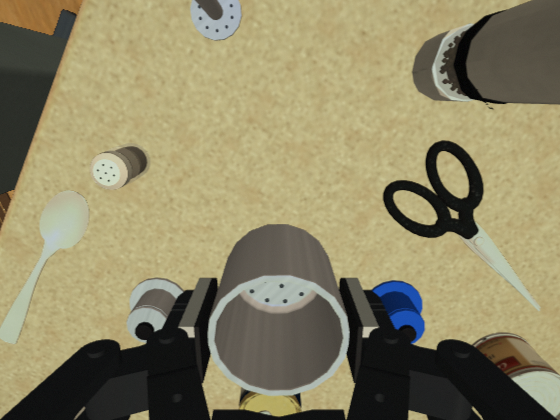

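The chamber is held upright, with its rim 18 mm above the TCP and its underside about 42 mm below it.

```bash
python3 -m crank '[{"dx":-0.154,"dy":-0.72,"dz":0,"rx":0,"ry":0,"rz":0,"claw":0},{"dx":-0.154,"dy":-0.72,"dz":0,"rx":0,"ry":0,"rz":0,"claw":0},{"dx":-0.154,"dy":-0.72,"dz":0,"rx":0,"ry":0,"rz":0,"claw":0},{"dx":-0.154,"dy":-0.72,"dz":0,"rx":0,"ry":0,"rz":0,"claw":0},{"dx":-0.154,"dy":-0.72,"dz":0,"rx":0,"ry":0,"rz":0,"claw":0},{"dx":-0.154,"dy":-0.72,"dz":0,"rx":0,"ry":0,"rz":0,"claw":0},{"dx":-0.154,"dy":-0.72,"dz":0,"rx":0,"ry":0,"rz":0,"claw":0},{"dx":-0.154,"dy":-0.72,"dz":0,"rx":0,"ry":0,"rz":0,"claw":0}]' 40; python3 -m crank '[{"dx":0,"dy":0,"dz":-0.01,"rx":0,"ry":0,"rz":0,"claw":0},{"dx":0,"dy":0,"dz":-0.02,"rx":0,"ry":0,"rz":0,"claw":0},{"dx":0,"dy":0,"dz":-0.03,"rx":0,"ry":0,"rz":0,"claw":0},{"dx":0,"dy":0,"dz":-0.04,"rx":0,"ry":0,"rz":0,"claw":0},{"dx":0,"dy":0,"dz":-0.04,"rx":0,"ry":0,"rz":0,"claw":0},{"dx":0,"dy":0,"dz":-0.04,"rx":0,"ry":0,"rz":0,"claw":0}]' 40
python3 - <<'E'
from h import *
s=observe(); im,P=cloud("scene"); c=(.4327,-.0824)
X=slab(P,c,.055,.1665,.2); 
for z0,z1,R,r in((.192,.207,.0245,.035),(.135,.19,.026,.033),(.118,.1285,.031,.04)):
    X=slab(P,c,r,z0,z1); print(len(X), len(X)>10 and fitR(X,R,np.array(c)))
E
```

```text
t: 9.9
eef_pos: [0.4319, -0.083, 0.1969]
ee_rot: [[-0.494, 0.87, -0.003], [0.87, 0.494, 0.001], [0.003, -0.002, -1.0]]
ft_force: [-0.2, 0.1, -1.0]
finger_gap: 0.0507
finger_force: 42.6
t: 10.5
eef_pos: [0.4327, -0.0822, 0.1828]
ee_rot: [[-0.497, 0.868, -0.0], [0.868, 0.497, 0.0], [0.0, -0.0, -1.0]]
ft_force: [-0.5, -0.1, -1.4]
finger_gap: 0.0505
finger_force: 42.6
139 (array([ 0.434 , -0.0825]), 0.0014)
313 (array([ 0.4347, -0.0831]), 0.0018)
76 (array([ 0.4335, -0.0839]), 0.0012)
```

```bash
python3 -m crank '[{"dx":0,"dy":0,"dz":-0.02,"rx":0,"ry":0,"rz":0,"claw":0},{"dx":0,"dy":0,"dz":-0.035,"rx":0,"ry":0,"rz":0,"claw":0},{"dx":0,"dy":0,"dz":-0.045,"rx":0,"ry":0,"rz":0,"claw":0},{"dx":0,"dy":0,"dz":-0.055,"rx":0,"ry":0,"rz":0,"claw":0},{"dx":0,"dy":0,"dz":-0.065,"rx":0,"ry":0,"rz":0,"claw":0},{"dx":0,"dy":0,"dz":-0.07,"rx":0,"ry":0,"rz":0,"claw":0},{"dx":0,"dy":0,"dz":-0.07,"rx":0,"ry":0,"rz":0,"claw":0}]' 40;  python3 -m crank '[{"dx":0,"dy":0,"dz":-0.008,"rx":0,"ry":0,"rz":0,"claw":0},{"dx":0,"dy":0,"dz":-0.015,"rx":0,"ry":0,"rz":0,"claw":0},{"dx":0,"dy":0,"dz":-0.015,"rx":0,"ry":0,"rz":0,"claw":0},{"dx":0,"dy":0,"dz":-0.015,"rx":0,"ry":0,"rz":0,"claw":0}]' 40
```

```text
t: 11.25
eef_pos: [0.4326, -0.0824, 0.1545]
ee_rot: [[-0.496, 0.868, -0.001], [0.868, 0.496, 0.0], [0.0, -0.0, -1.0]]
ft_force: [0.4, 0.8, -1.5]
finger_gap: 0.0509
finger_force: 42.6
t: 11.65
eef_pos: [0.4327, -0.0824, 0.1488]
ee_rot: [[-0.496, 0.868, -0.0], [0.868, 0.496, 0.0], [0.0, -0.0, -1.0]]
ft_force: [-0.6, 0.8, -1.0]
finger_gap: 0.0509
finger_force: 42.6
```

```bash
python3 -m crank '[{"dx":0,"dy":0,"dz":-0.003,"rx":0,"ry":0,"rz":0,"claw":0},{"dx":0,"dy":0,"dz":-0.005,"rx":0,"ry":0,"rz":0,"claw":0},{"dx":0,"dy":0,"dz":-0.005,"rx":0,"ry":0,"rz":0,"claw":0}]' 40
```

```text
t: 11.95
eef_pos: [0.4327, -0.0825, 0.1469]
ee_rot: [[-0.496, 0.868, 0.0], [0.868, 0.496, 0.0], [-0.0, 0.0, -1.0]]
ft_force: [0.8, -0.6, -1.0]
finger_gap: 0.0511
finger_force: 42.7
```

```bash
python3 -m crank '[{"dx":0,"dy":0,"dz":-0.0015,"rx":0,"ry":0,"rz":0,"claw":0},{"dx":0,"dy":0,"dz":-0.003,"rx":0,"ry":0,"rz":0,"claw":0},{"dx":0,"dy":0,"dz":-0.003,"rx":0,"ry":0,"rz":0,"claw":0}]' 40
```

```text
t: 12.25
eef_pos: [0.433, -0.0825, 0.1466]
ee_rot: [[-0.496, 0.868, 0.001], [0.868, 0.496, -0.0], [-0.001, 0.001, -1.0]]
ft_force: [-2.5, 0.4, 4.9]
finger_gap: 0.0505
finger_force: 43.1
```

```bash
python3 -m crank '[{"dx":0,"dy":0,"dz":0,"rx":0,"ry":0,"rz":0,"claw":1},{"dx":0,"dy":0,"dz":0,"rx":0,"ry":0,"rz":0,"claw":1},{"dx":0,"dy":0,"dz":0,"rx":0,"ry":0,"rz":0,"claw":1},{"dx":0,"dy":0,"dz":0,"rx":0,"ry":0,"rz":0,"claw":1},{"dx":0,"dy":0,"dz":0.12,"rx":0,"ry":0,"rz":0,"claw":1},{"dx":0,"dy":0,"dz":0.24,"rx":0,"ry":0,"rz":0,"claw":1},{"dx":0,"dy":0,"dz":0.34,"rx":0,"ry":0,"rz":0,"claw":1},{"dx":0,"dy":0,"dz":0.34,"rx":0,"ry":0,"rz":0,"claw":1}]' 40;python3 -m crank '[{"dx":0,"dy":0,"dz":0,"rx":0,"ry":0,"rz":0,"claw":1},{"dx":0,"dy":0,"dz":0,"rx":0,"ry":0,"rz":0,"claw":1}]'
python3 - <<'E'
from h import *
im,P=cloud("wrist"); cv2.imwrite("pics/w5.png",im[:,:,::-1])
c=(.4325,-.082)
X=slab(P,c,.035,.158,.17); print(len(X),fitR(X,.0245),np.median(X[:,2]))
A=np.c_[X[:,:2]-c,np.ones(len(X))]; p=np.linalg.lstsq(A,X[:,2],rcond=None)[0]; print("rim plane",p)
X=slab(P,c,.045,.117,.127);X=X[np.hypot(X[:,0]-c[0],X[:,1]-c[1])>.029]; print(len(X),fitR(X,.031))
E
```

```text
t: 13.05
eef_pos: [0.4341, -0.0828, 0.2884]
ee_rot: [[-0.496, 0.868, 0.01], [0.868, 0.496, -0.003], [-0.008, 0.008, -1.0]]
ft_force: [-0.3, -0.0, 0.5]
finger_gap: 0.0856
finger_force: 0.0
t: 13.25
eef_pos: [0.4324, -0.0824, 0.2801]
ee_rot: [[-0.496, 0.868, -0.002], [0.868, 0.496, 0.001], [0.002, -0.002, -1.0]]
ft_force: [-0.6, 0.4, -0.2]
finger_gap: 0.0855
finger_force: 0.0
1154 (array([ 0.4336, -0.0823]), 0.0008) 0.16307064449875305
rim plane [0.00235709 0.01305993 0.16262158]
522 (array([ 0.4327, -0.0827]), 0.0007)
```

View pics/w5.png

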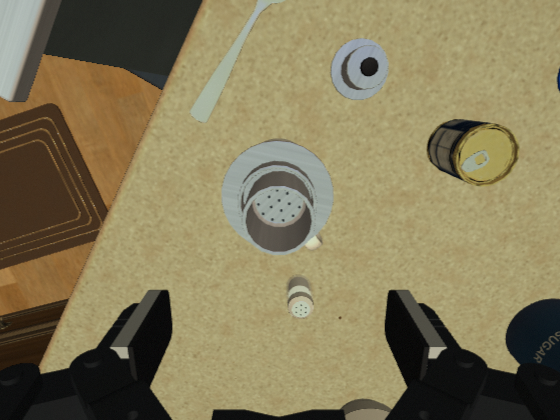

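The chamber stands home in the collar, centred at (0.4333, -0.0824). Next is the press.

```bash
python3 -m crank '[{"dx":-0.127,"dy":0.965,"dz":0,"rx":0,"ry":0,"rz":0,"claw":1},{"dx":-0.127,"dy":0.965,"dz":0,"rx":0,"ry":0,"rz":0,"claw":1},{"dx":-0.127,"dy":0.965,"dz":0,"rx":0,"ry":0,"rz":0,"claw":1},{"dx":-0.127,"dy":0.965,"dz":0,"rx":0,"ry":0,"rz":0,"claw":1},{"dx":-0.127,"dy":0.965,"dz":-0.2,"rx":0,"ry":0,"rz":0,"claw":1},{"dx":-0.127,"dy":0.965,"dz":-0.2,"rx":0,"ry":0,"rz":0,"claw":1},{"dx":-0.127,"dy":0.965,"dz":-0.2,"rx":0,"ry":0,"rz":0,"claw":1},{"dx":-0.127,"dy":0.965,"dz":-0.2,"rx":0,"ry":0,"rz":0,"claw":1}]' 40; python3 -m crank '[{"dx":0,"dy":0,"dz":-0.02,"rx":0,"ry":0,"rz":0,"claw":1},{"dx":0,"dy":0,"dz":-0.02,"rx":0,"ry":0,"rz":0,"claw":1},{"dx":0,"dy":0,"dz":-0.02,"rx":0,"ry":0,"rz":0,"claw":1}]'
python3 - <<'E'
from h import *
im,P=cloud("wrist")
c=(.3815,.305)
X=slab(P,c,.03,.03,.0775); print(len(X),fitR(X,.006))
X=slab(P,c,.03,.072,.086); print(len(X),(X.min(0)+X.max(0))/2)
X=slab(P,c,.03,.0025,.0085); print(len(X),(X.min(0)+X.max(0))/2,X.max(0)-X.min(0))
E
```

```text
t: 14.1
eef_pos: [0.3813, 0.3, 0.2013]
ee_rot: [[-0.497, 0.868, -0.002], [0.868, 0.497, -0.001], [-0.0, -0.002, -1.0]]
ft_force: [1.6, -0.1, -0.1]
finger_gap: 0.0854
finger_force: 0.0
t: 14.4
eef_pos: [0.3825, 0.2977, 0.1953]
ee_rot: [[-0.496, 0.868, -0.001], [0.868, 0.496, -0.001], [-0.001, -0.001, -1.0]]
ft_force: [0.3, 0.3, 0.5]
finger_gap: 0.0857
finger_force: 0.0
253 (array([0.3823, 0.3068]), 0.0001)
250 [0.38204627 0.30726991 0.07647954]
1143 [0.38215179 0.30719615 0.00536436] [0.03915394 0.03970094 0.00570357]
```

```bash
python3 -m crank '[{"dx":-0.001,"dy":0.023,"dz":-0.1,"rx":0,"ry":0,"rz":0,"claw":1},{"dx":-0.001,"dy":0.023,"dz":-0.2,"rx":0,"ry":0,"rz":0,"claw":1},{"dx":-0.001,"dy":0.023,"dz":-0.28,"rx":0,"ry":0,"rz":0,"claw":1},{"dx":-0.001,"dy":0.023,"dz":-0.311,"rx":0,"ry":0,"rz":0,"claw":1},{"dx":-0.001,"dy":0.023,"dz":-0.311,"rx":0,"ry":0,"rz":0,"claw":1},{"dx":-0.001,"dy":0.023,"dz":-0.311,"rx":0,"ry":0,"rz":0,"claw":1}]' 40; python3 -m crank '[{"dx":0,"dy":0,"dz":0,"rx":0,"ry":0,"rz":0,"claw":0.3},{"dx":0,"dy":0,"dz":0,"rx":0,"ry":0,"rz":0,"claw":0.3},{"dx":0,"dy":0,"dz":0,"rx":0,"ry":0,"rz":0,"claw":0.3},{"dx":0,"dy":0,"dz":0,"rx":0,"ry":0,"rz":0,"claw":0.3},{"dx":0,"dy":0,"dz":0,"rx":0,"ry":0,"rz":0,"claw":0.3},{"dx":0,"dy":0,"dz":0,"rx":0,"ry":0,"rz":0,"claw":0.3}]'
python3 - <<'E'
from h import *
s=observe(); im,P=cloud("wrist"); Q=((P-s["eef_pos"])@s["ee_rot"])
k=(abs(Q[...,0])<.014)&(abs(Q[...,1])<.045)&(Q[...,2]<.03)&(Q[...,2]>-.02)&(abs(Q[...,1])>.0095)
print("tips",[np.percentile(Q[k&(Q[...,1]*g>0)][:,2],[95,99,100]) for g in(-1,1)])
k=(np.hypot(Q[...,0],Q[...,1])<.0085)&(Q[...,2]<.012)&(Q[...,2]>-.02)
X=Q[k]; print("stem",len(X),X.min(0),X.max(0))
E
```

```text
t: 15.05
eef_pos: [0.3833, 0.3078, 0.0737]
ee_rot: [[-0.495, 0.869, 0.002], [0.869, 0.495, 0.002], [0.0, 0.003, -1.0]]
ft_force: [-0.3, 0.1, 1.6]
finger_gap: 0.0853
finger_force: 0.0
t: 15.65
eef_pos: [0.3821, 0.3077, 0.0714]
ee_rot: [[-0.496, 0.868, -0.0], [0.868, 0.496, -0.0], [-0.0, -0.0, -1.0]]
ft_force: [-0.3, -0.1, 0.0]
finger_gap: 0.0255
finger_force: 0.0
tips [array([0.00640222, 0.00988989, 0.0119845 ]), array([0.00635973, 0.01018945, 0.01240725])]
stem 1281 [-0.0069832  -0.00633452 -0.00911102] [0.00575066 0.00552583 0.01196288]
```

```bash
python3 -m crank '[{"dx":0,"dy":0,"dz":0,"rx":0,"ry":0,"rz":0,"claw":0},{"dx":0,"dy":0,"dz":0,"rx":0,"ry":0,"rz":0,"claw":0},{"dx":0,"dy":0,"dz":0,"rx":0,"ry":0,"rz":0,"claw":0},{"dx":0,"dy":0,"dz":0,"rx":0,"ry":0,"rz":0,"claw":0}]' 60; python3 -m crank '[{"dx":0,"dy":0,"dz":0.1,"rx":0,"ry":0,"rz":0,"claw":0},{"dx":0,"dy":0,"dz":0.2,"rx":0,"ry":0,"rz":0,"claw":0},{"dx":0,"dy":0,"dz":0.3,"rx":0,"ry":0,"rz":0,"claw":0},{"dx":0,"dy":0,"dz":0.4,"rx":0,"ry":0,"rz":0,"claw":0},{"dx":0,"dy":0,"dz":0.4,"rx":0,"ry":0,"rz":0,"claw":0},{"dx":0,"dy":0,"dz":0.4,"rx":0,"ry":0,"rz":0,"claw":0}]'
python3 - <<'E'
from h import *
s=observe(); im,P=cloud("wrist"); cv2.imwrite("pics/w6.png",im[:,:,::-1]); Q=((P-s["eef_pos"])@s["ee_rot"])
k=(np.hypot(Q[...,0],Q[...,1])<.03)&(Q[...,2]>.055)&(Q[...,2]<.08)
X=Q[k]; print("disc",len(X),X.min(0),X.max(0)); 
A=np.c_[X[:,:2],np.ones(len(X))]; p=np.linalg.lstsq(A,X[:,2],rcond=None)[0]; print(p, fitR(X[np.hypot(X[:,0],X[:,1])>.017],.0197))
k=(np.hypot(Q[...,0],Q[...,1])<.0085)&(Q[...,2]>.015)&(Q[...,2]<.05)
X=Q[k]; print("stem",len(X),X.min(0),X.max(0))
E
```

```text
t: 16.1
eef_pos: [0.3821, 0.3077, 0.0714]
ee_rot: [[-0.496, 0.868, -0.0], [0.868, 0.496, -0.0], [-0.0, -0.0, -1.0]]
ft_force: [-0.3, -0.3, -0.1]
finger_gap: 0.0097
finger_force: 58.5
t: 16.7
eef_pos: [0.3826, 0.308, 0.2325]
ee_rot: [[-0.496, 0.868, 0.002], [0.868, 0.496, 0.001], [0.0, 0.002, -1.0]]
ft_force: [0.2, -0.5, -0.0]
finger_gap: 0.0092
finger_force: 58.6
disc 2819 [-0.01726304 -0.01870274  0.05501794] [0.01912305 0.01997364 0.07130904]
[-0.00074903  0.00982499  0.06693581] (array([-0.0009,  0.0001]), 0.0011)
stem 707 [-0.0010688  -0.00502523  0.01503316] [0.00583703 0.00682156 0.04995257]
```

View pics/w6.png

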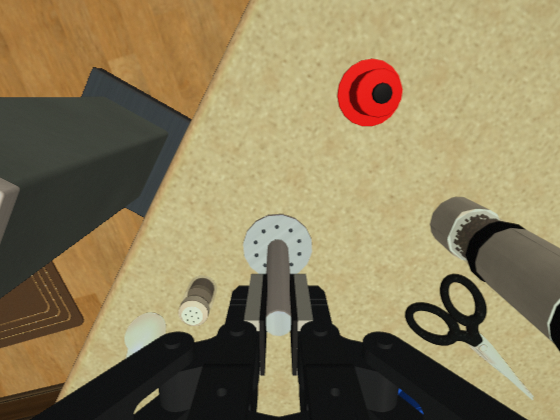

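The press is held upright, with its disc square below the jaws.

```bash
python3 -m crank '[{"dx":0,"dy":0,"dz":0.1,"rx":0,"ry":0,"rz":0,"claw":0},{"dx":0.126,"dy":-0.974,"dz":0.1,"rx":0,"ry":0,"rz":0,"claw":0},{"dx":0.126,"dy":-0.974,"dz":0.1,"rx":0,"ry":0,"rz":0,"claw":0},{"dx":0.126,"dy":-0.974,"dz":0.1,"rx":0,"ry":0,"rz":0,"claw":0},{"dx":0.126,"dy":-0.974,"dz":0.1,"rx":0,"ry":0,"rz":0,"claw":0},{"dx":0.126,"dy":-0.974,"dz":0.1,"rx":0,"ry":0,"rz":0,"claw":0},{"dx":0.126,"dy":-0.974,"dz":0.1,"rx":0,"ry":0,"rz":0,"claw":0},{"dx":0.126,"dy":-0.974,"dz":0.1,"rx":0,"ry":0,"rz":0,"claw":0}]' 60;  python3 -m crank '[{"dx":0,"dy":0,"dz":0,"rx":0,"ry":0,"rz":0,"claw":0},{"dx":0,"dy":0,"dz":0,"rx":0,"ry":0,"rz":0,"claw":0},{"dx":0,"dy":0,"dz":0,"rx":0,"ry":0,"rz":0,"claw":0}]'
```

```text
t: 17.55
eef_pos: [0.4264, -0.0413, 0.2693]
ee_rot: [[-0.496, 0.868, -0.003], [0.868, 0.496, 0.001], [0.002, -0.002, -1.0]]
ft_force: [1.0, 0.7, -1.1]
finger_gap: 0.0096
finger_force: 58.8
t: 17.85
eef_pos: [0.4268, -0.0386, 0.2702]
ee_rot: [[-0.497, 0.868, -0.002], [0.868, 0.497, 0.001], [0.002, -0.001, -1.0]]
ft_force: [-0.0, 0.3, 0.2]
finger_gap: 0.0094
finger_force: 58.7
```

```bash
python3 -m crank '[{"dx":0.015,"dy":-0.108,"dz":0,"rx":0,"ry":0,"rz":0,"claw":0},{"dx":0.015,"dy":-0.108,"dz":0,"rx":0,"ry":0,"rz":0,"claw":0},{"dx":0.015,"dy":-0.108,"dz":-0.04,"rx":0,"ry":0,"rz":0,"claw":0},{"dx":0.015,"dy":-0.108,"dz":-0.05,"rx":0,"ry":0,"rz":0,"claw":0},{"dx":0.015,"dy":-0.108,"dz":-0.05,"rx":0,"ry":0,"rz":0,"claw":0},{"dx":0.015,"dy":-0.108,"dz":-0.05,"rx":0,"ry":0,"rz":0,"claw":0}]' 60
python3 - <<'E'
from h import *
s=observe(); im,P=cloud("wrist"); cv2.imwrite("pics/w7.png",im[:,:,::-1]); c=(.4333,-.0824)
for z0,z1,R,r0,r1 in((.158,.169,.0245,.02,.035),(.178,.188,.0197,.016,.025)):
    X=slab(P,c,r1,z0,z1); X=X[np.hypot(X[:,0]-c[0],X[:,1]-c[1])>r0]; print(len(X),fitR(X,R,np.array(c)))
E
```

```text
t: 18.45
eef_pos: [0.4331, -0.0816, 0.2518]
ee_rot: [[-0.498, 0.867, 0.0], [0.867, 0.498, 0.0], [-0.0, 0.0, -1.0]]
ft_force: [0.2, 0.3, -0.1]
finger_gap: 0.0096
finger_force: 58.7
872 (array([ 0.4338, -0.0827]), 0.0008)
1080 (array([ 0.4338, -0.0831]), 0.0015)
```

View pics/w7.png

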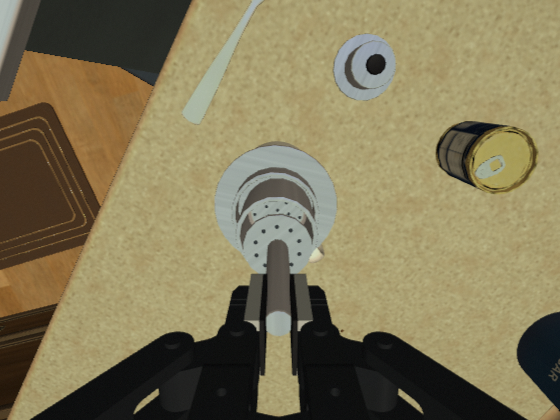

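The press disc and the chamber mouth line up within 1 mm, so I'm lowering it.

```bash
python3 -m crank '[{"dx":0,"dy":0,"dz":-0.025,"rx":0,"ry":0,"rz":0,"claw":0},{"dx":0,"dy":0,"dz":-0.045,"rx":0,"ry":0,"rz":0,"claw":0},{"dx":0,"dy":0,"dz":-0.065,"rx":0,"ry":0,"rz":0,"claw":0},{"dx":0,"dy":0,"dz":-0.08,"rx":0,"ry":0,"rz":0,"claw":0},{"dx":0,"dy":0,"dz":-0.08,"rx":0,"ry":0,"rz":0,"claw":0}]' 60;  python3 -m crank '[{"dx":0,"dy":0,"dz":-0.03,"rx":0,"ry":0,"rz":0,"claw":0},{"dx":0,"dy":0,"dz":-0.055,"rx":0,"ry":0,"rz":0,"claw":0},{"dx":0,"dy":0,"dz":-0.075,"rx":0,"ry":0,"rz":0,"claw":0},{"dx":0,"dy":0,"dz":-0.085,"rx":0,"ry":0,"rz":0,"claw":0},{"dx":0,"dy":0,"dz":-0.09,"rx":0,"ry":0,"rz":0,"claw":0},{"dx":0,"dy":0,"dz":-0.09,"rx":0,"ry":0,"rz":0,"claw":0},{"dx":0,"dy":0,"dz":-0.09,"rx":0,"ry":0,"rz":0,"claw":0}]'
```

```text
t: 19.0
eef_pos: [0.4326, -0.0826, 0.2179]
ee_rot: [[-0.496, 0.868, -0.002], [0.868, 0.496, 0.001], [0.002, -0.002, -1.0]]
ft_force: [0.3, 0.1, -0.2]
finger_gap: 0.0094
finger_force: 58.7
t: 19.7
eef_pos: [0.4332, -0.0826, 0.1838]
ee_rot: [[-0.496, 0.868, 0.001], [0.868, 0.496, -0.0], [-0.001, 0.0, -1.0]]
ft_force: [0.4, -0.6, -0.5]
finger_gap: 0.0094
finger_force: 58.7
```

```bash
python3 -m crank '[{"dx":0,"dy":0,"dz":-0.003,"rx":0,"ry":0,"rz":0,"claw":0},{"dx":0,"dy":0,"dz":-0.005,"rx":0,"ry":0,"rz":0,"claw":0},{"dx":0,"dy":0,"dz":-0.006,"rx":0,"ry":0,"rz":0,"claw":0},{"dx":0,"dy":0,"dz":-0.006,"rx":0,"ry":0,"rz":0,"claw":0}]' ;python3 -m crank '[{"dx":0,"dy":0,"dz":-0.001,"rx":0,"ry":0,"rz":0,"claw":0},{"dx":0,"dy":0,"dz":-0.002,"rx":0,"ry":0,"rz":0,"claw":0},{"dx":0,"dy":0,"dz":-0.002,"rx":0,"ry":0,"rz":0,"claw":0}]'
```

```text
t: 20.1
eef_pos: [0.4331, -0.0826, 0.181]
ee_rot: [[-0.496, 0.868, -0.0], [0.868, 0.496, -0.0], [0.0, -0.0, -1.0]]
ft_force: [0.1, 0.7, -0.5]
finger_gap: 0.0097
finger_force: 58.7
t: 20.4
eef_pos: [0.4331, -0.0826, 0.1802]
ee_rot: [[-0.496, 0.868, -0.0], [0.868, 0.496, -0.0], [0.0, -0.0, -1.0]]
ft_force: [0.2, 0.2, -0.7]
finger_gap: 0.0091
finger_force: 58.7
```

```bash
python3 -m crank '[{"dx":0,"dy":0,"dz":-0.001,"rx":0,"ry":0,"rz":0,"claw":0},{"dx":0,"dy":0,"dz":-0.0025,"rx":0,"ry":0,"rz":0,"claw":0},{"dx":0,"dy":0,"dz":-0.0025,"rx":0,"ry":0,"rz":0,"claw":0}]'
```

```text
t: 20.7
eef_pos: [0.4332, -0.0827, 0.1798]
ee_rot: [[-0.496, 0.868, 0.001], [0.868, 0.496, -0.0], [-0.001, 0.001, -1.0]]
ft_force: [-0.8, 1.1, 3.4]
finger_gap: 0.0095
finger_force: 59.0
```

```bash
python3 -m crank '[{"dx":0,"dy":0,"dz":0,"rx":0,"ry":0,"rz":0,"claw":1},{"dx":0,"dy":0,"dz":0,"rx":0,"ry":0,"rz":0,"claw":1},{"dx":0,"dy":0,"dz":0,"rx":0,"ry":0,"rz":0,"claw":1},{"dx":0,"dy":0,"dz":0,"rx":0,"ry":0,"rz":0,"claw":1},{"dx":0,"dy":0,"dz":0.12,"rx":0,"ry":0,"rz":0,"claw":1},{"dx":0,"dy":0,"dz":0.24,"rx":0,"ry":0,"rz":0,"claw":1},{"dx":0,"dy":0,"dz":0.3,"rx":0,"ry":0,"rz":0,"claw":1},{"dx":0,"dy":0,"dz":0.3,"rx":0,"ry":0,"rz":0,"claw":1}]' 40;python3 -m crank '[{"dx":0,"dy":0,"dz":0,"rx":0,"ry":0,"rz":0,"claw":1},{"dx":0,"dy":0,"dz":0,"rx":0,"ry":0,"rz":0,"claw":1}]'
python3 - <<'E'
from h import *
im,P=cloud("wrist"); cv2.imwrite("pics/w8.png",im[100:310,170:450,::-1].repeat(2,0).repeat(2,1))
c=(.4333,-.0824)
X=slab(P,c,.035,.157,.169); X=X[np.hypot(X[:,0]-c[0],X[:,1]-c[1])>.018];print("rim",len(X),fitR(X,.0245),np.median(X[:,2]))
X=slab(P,c,.035,.183,.2); print("stem top",len(X),(X.min(0)+X.max(0))/2,np.median(X[:,2]))
E
```

```text
t: 21.5
eef_pos: [0.434, -0.0829, 0.304]
ee_rot: [[-0.496, 0.868, 0.007], [0.868, 0.496, -0.002], [-0.005, 0.005, -1.0]]
ft_force: [-0.2, -0.4, -0.4]
finger_gap: 0.0851
finger_force: 0.0
t: 21.7
eef_pos: [0.4328, -0.0825, 0.2975]
ee_rot: [[-0.496, 0.868, -0.003], [0.868, 0.496, 0.001], [0.002, -0.002, -1.0]]
ft_force: [-0.2, 0.1, 0.2]
finger_gap: 0.0853
finger_force: 0.0
rim 1052 (array([ 0.4336, -0.0823]), 0.0008) 0.16298785106799024
stem top 235 [ 0.43331345 -0.08302905  0.18632181] 0.187271600990228
```

View pics/w8.png

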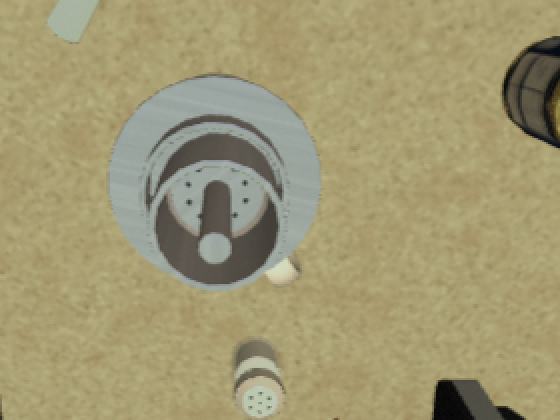

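The press is home: its stem stands up 24 mm above the rim at the centre. Next is the lid.

```bash
python3 -m crank '[{"dx":0.044,"dy":0.33,"dz":0,"rx":0,"ry":0,"rz":0,"claw":1},{"dx":0.044,"dy":0.33,"dz":0,"rx":0,"ry":0,"rz":0,"claw":1},{"dx":0.044,"dy":0.33,"dz":0,"rx":0,"ry":0,"rz":0,"claw":1},{"dx":0.044,"dy":0.33,"dz":-0.1,"rx":0,"ry":0,"rz":0,"claw":1},{"dx":0.044,"dy":0.33,"dz":-0.2,"rx":0,"ry":0,"rz":0,"claw":1},{"dx":0.044,"dy":0.33,"dz":-0.29,"rx":0,"ry":0,"rz":0,"claw":1},{"dx":0.044,"dy":0.33,"dz":-0.29,"rx":0,"ry":0,"rz":0,"claw":1},{"dx":0.044,"dy":0.33,"dz":-0.29,"rx":0,"ry":0,"rz":0,"claw":1}]' 40
python3 - <<'E'
from h import *
im,P=cloud("wrist")
c=(.4505,.0495)
for z0,z1 in((.0055,.0155),(.04,.048),(.051,.06)):
    X=slab(P,c,.04,z0,z1); print(len(X),(X.min(0)+X.max(0))/2,(X.max(0)-X.min(0)))
print(observe()["eef_pos"])
E
```

```text
t: 22.55
eef_pos: [0.4501, 0.0494, 0.1828]
ee_rot: [[-0.496, 0.868, -0.002], [0.868, 0.496, -0.0], [0.001, -0.002, -1.0]]
ft_force: [0.4, -0.5, 0.6]
finger_gap: 0.0855
finger_force: 0.0
1458 [0.4502767  0.05116982 0.01135672] [0.05735276 0.05696983 0.00749709]
1524 [0.45023527 0.05090946 0.04358627] [0.03731165 0.03723596 0.00695296]
357 [0.45039048 0.0512361  0.05404235] [0.01563407 0.01508931 0.00575954]
[0.45100439 0.04932222 0.18467737]
```

```bash
python3 -m crank '[{"dx":-0.001,"dy":0.004,"dz":-0.1,"rx":0,"ry":0,"rz":0,"claw":1},{"dx":-0.001,"dy":0.004,"dz":-0.2,"rx":0,"ry":0,"rz":0,"claw":1},{"dx":-0.001,"dy":0.004,"dz":-0.3,"rx":0,"ry":0,"rz":0,"claw":1},{"dx":-0.001,"dy":0.004,"dz":-0.36,"rx":0,"ry":0,"rz":0,"claw":1},{"dx":-0.001,"dy":0.004,"dz":-0.385,"rx":0,"ry":0,"rz":0,"claw":1},{"dx":-0.001,"dy":0.004,"dz":-0.385,"rx":0,"ry":0,"rz":0,"claw":1},{"dx":-0.001,"dy":0.004,"dz":-0.385,"rx":0,"ry":0,"rz":0,"claw":1}]' 40
```

```text
t: 23.3
eef_pos: [0.4519, 0.051, 0.0319]
ee_rot: [[-0.496, 0.868, 0.004], [0.868, 0.496, 0.0], [-0.002, 0.003, -1.0]]
ft_force: [0.3, -1.0, 1.2]
finger_gap: 0.0856
finger_force: 0.0
```

```bash
python3 -m crank '[{"dx":-0.001,"dy":0,"dz":-0.004,"rx":0,"ry":0,"rz":0,"claw":1},{"dx":-0.001,"dy":0,"dz":-0.004,"rx":0,"ry":0,"rz":0,"claw":0},{"dx":-0.001,"dy":0,"dz":-0.004,"rx":0,"ry":0,"rz":0,"claw":0},{"dx":-0.001,"dy":0,"dz":-0.004,"rx":0,"ry":0,"rz":0,"claw":0},{"dx":-0.001,"dy":0,"dz":-0.004,"rx":0,"ry":0,"rz":0,"claw":0},{"dx":-0.001,"dy":0,"dz":-0.004,"rx":0,"ry":0,"rz":0,"claw":0},{"dx":-0.001,"dy":0,"dz":-0.004,"rx":0,"ry":0,"rz":0,"claw":0},{"dx":-0.001,"dy":0,"dz":-0.004,"rx":0,"ry":0,"rz":0,"claw":0}]' 40;  python3 -m crank '[{"dx":0,"dy":0,"dz":0,"rx":0,"ry":0,"rz":0,"claw":0},{"dx":0,"dy":0,"dz":0,"rx":0,"ry":0,"rz":0,"claw":0}]' 60
```

```text
t: 24.1
eef_pos: [0.4502, 0.051, 0.0283]
ee_rot: [[-0.496, 0.868, 0.001], [0.868, 0.496, -0.0], [-0.0, 0.001, -1.0]]
ft_force: [-0.6, -0.6, 5.1]
finger_gap: 0.0376
finger_force: 40.4
t: 24.3
eef_pos: [0.4502, 0.051, 0.0284]
ee_rot: [[-0.496, 0.868, 0.001], [0.868, 0.496, 0.0], [-0.0, 0.001, -1.0]]
ft_force: [-1.1, -0.8, 6.4]
finger_gap: 0.0368
finger_force: 59.3
```

```bash
python3 -m crank '[{"dx":0,"dy":0,"dz":0.05,"rx":0,"ry":0,"rz":0,"claw":0},{"dx":0,"dy":0,"dz":0.15,"rx":0,"ry":0,"rz":0,"claw":0},{"dx":0,"dy":0,"dz":0.25,"rx":0,"ry":0,"rz":0,"claw":0},{"dx":0,"dy":0,"dz":0.35,"rx":0,"ry":0,"rz":0,"claw":0},{"dx":0,"dy":0,"dz":0.45,"rx":0,"ry":0,"rz":0,"claw":0},{"dx":0,"dy":0,"dz":0.54,"rx":0,"ry":0,"rz":0,"claw":0},{"dx":0,"dy":0,"dz":0.54,"rx":0,"ry":0,"rz":0,"claw":0},{"dx":0,"dy":0,"dz":0.54,"rx":0,"ry":0,"rz":0,"claw":0}]' 60
python3 - <<'E'
from h import *
s=observe(); im,P=cloud("wrist"); cv2.imwrite("pics/w9.png",im[:,:,::-1]); Q=((P-s["eef_pos"])@s["ee_rot"])
for z0,z1,r0,r1 in((-.035,-.022,0,.012),(-.022,-.013,.0,.022),(.01,.022,.021,.032)):
    rr=np.hypot(Q[...,0],Q[...,1]); k=(rr<r1)&(rr>=r0)&(Q[...,2]>z0)&(Q[...,2]<z1)&((r0==0)|(Q[...,0]>.015))
    X=Q[k]; print(len(X),X.min(0).round(4),X.max(0).round(4),np.median(X,0).round(4))
E
```

```text
t: 25.1
eef_pos: [0.4501, 0.051, 0.2436]
ee_rot: [[-0.496, 0.868, 0.001], [0.868, 0.496, 0.0], [-0.0, 0.001, -1.0]]
ft_force: [-0.6, -0.2, -1.8]
finger_gap: 0.0368
finger_force: 60.2
1672 [-0.0082 -0.0066 -0.0281] [ 0.0084  0.0088 -0.022 ] [ 0.0016  0.0013 -0.0263]
6090 [-0.0193 -0.0185 -0.022 ] [ 0.0189  0.0198 -0.013 ] [ 0.0049  0.0009 -0.0165]
1941 [ 0.015  -0.023   0.0156] [0.029  0.0252 0.0215] [0.0222 0.0018 0.0176]
```

View pics/w9.png

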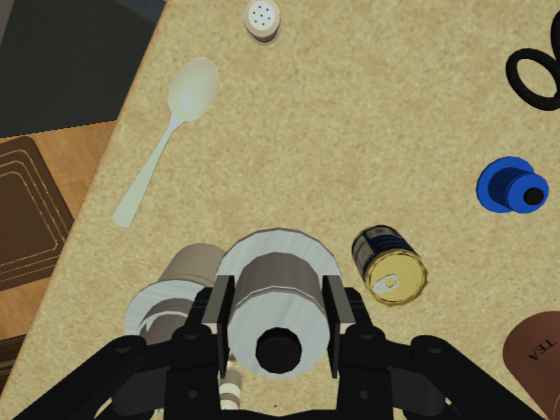

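The lid is held by its crown, centred and level.

```bash
python3 -m crank '[{"dx":-0.042,"dy":-0.1,"dz":0,"rx":0,"ry":0,"rz":0,"claw":0},{"dx":-0.042,"dy":-0.2,"dz":0,"rx":0,"ry":0,"rz":0,"claw":0},{"dx":-0.042,"dy":-0.3,"dz":0,"rx":0,"ry":0,"rz":0,"claw":0},{"dx":-0.042,"dy":-0.334,"dz":0,"rx":0,"ry":0,"rz":0,"claw":0},{"dx":-0.042,"dy":-0.334,"dz":0,"rx":0,"ry":0,"rz":0,"claw":0},{"dx":-0.042,"dy":-0.334,"dz":0,"rx":0,"ry":0,"rz":0,"claw":0},{"dx":-0.042,"dy":-0.334,"dz":0,"rx":0,"ry":0,"rz":0,"claw":0}]' 60
python3 - <<'E'
from h import *
s=observe(); im,P=cloud("scene"); c=(.4333,-.0824)
for z0,z1,R,r in((.219,.231,.029,.034),(.12,.165,.026,.03),(.233,.26,.019,.024)):
    X=slab(P,c,r,z0,z1); print(len(X), len(X)>10 and fitR(X,R,np.array(c)))
E
```

```text
t: 25.85
eef_pos: [0.4329, -0.0817, 0.2427]
ee_rot: [[-0.497, 0.868, -0.001], [0.868, 0.497, 0.001], [0.001, -0.001, -1.0]]
ft_force: [-0.5, -0.1, -0.5]
finger_gap: 0.0367
finger_force: 60.5
106 (array([ 0.4382, -0.0879]), 0.0032)
360 (array([ 0.435, -0.084]), 0.002)
140 (array([ 0.435 , -0.0836]), 0.0011)
```

```bash
python3 -m crank '[{"dx":0.001,"dy":-0.002,"dz":-0.03,"rx":0,"ry":0,"rz":0,"claw":0},{"dx":0.001,"dy":-0.002,"dz":-0.05,"rx":0,"ry":0,"rz":0,"claw":0},{"dx":0.001,"dy":-0.002,"dz":-0.07,"rx":0,"ry":0,"rz":0,"claw":0},{"dx":0.001,"dy":-0.002,"dz":-0.09,"rx":0,"ry":0,"rz":0,"claw":0},{"dx":0.001,"dy":-0.002,"dz":-0.1,"rx":0,"ry":0,"rz":0,"claw":0},{"dx":0.001,"dy":-0.002,"dz":-0.1,"rx":0,"ry":0,"rz":0,"claw":0}]' 60;  python3 -m crank '[{"dx":0,"dy":0,"dz":-0.01,"rx":0,"ry":0,"rz":0,"claw":0},{"dx":0,"dy":0,"dz":-0.02,"rx":0,"ry":0,"rz":0,"claw":0},{"dx":0,"dy":0,"dz":-0.03,"rx":0,"ry":0,"rz":0,"claw":0},{"dx":0,"dy":0,"dz":-0.035,"rx":0,"ry":0,"rz":0,"claw":0},{"dx":0,"dy":0,"dz":-0.035,"rx":0,"ry":0,"rz":0,"claw":0},{"dx":0,"dy":0,"dz":-0.035,"rx":0,"ry":0,"rz":0,"claw":0}]'
```

```text
t: 26.5
eef_pos: [0.4332, -0.0833, 0.2027]
ee_rot: [[-0.496, 0.868, -0.001], [0.868, 0.496, 0.0], [0.001, -0.001, -1.0]]
ft_force: [0.9, 0.2, -0.9]
finger_gap: 0.0369
finger_force: 60.5
t: 27.1
eef_pos: [0.4335, -0.0834, 0.1897]
ee_rot: [[-0.496, 0.868, 0.0], [0.868, 0.496, -0.0], [-0.0, 0.0, -1.0]]
ft_force: [-0.3, 0.4, -1.7]
finger_gap: 0.0368
finger_force: 60.5
```

```bash
python3 -m crank '[{"dx":0,"dy":0.002,"dz":-0.004,"rx":0,"ry":0,"rz":0,"claw":0},{"dx":0,"dy":0.002,"dz":-0.008,"rx":0,"ry":0,"rz":0,"claw":0},{"dx":0,"dy":0.002,"dz":-0.01,"rx":0,"ry":0,"rz":0,"claw":0},{"dx":0,"dy":0.002,"dz":-0.01,"rx":0,"ry":0,"rz":0,"claw":0}]' 60;  python3 -m crank '[{"dx":0,"dy":0,"dz":-0.001,"rx":0,"ry":0,"rz":0,"claw":0},{"dx":0,"dy":0,"dz":-0.002,"rx":0,"ry":0,"rz":0,"claw":0},{"dx":0,"dy":0,"dz":-0.002,"rx":0,"ry":0,"rz":0,"claw":0}]'
```

```text
t: 27.5
eef_pos: [0.4334, -0.0826, 0.1854]
ee_rot: [[-0.496, 0.868, -0.0], [0.868, 0.496, 0.0], [0.0, -0.0, -1.0]]
ft_force: [-0.2, -0.5, -1.4]
finger_gap: 0.0367
finger_force: 60.5
t: 27.8
eef_pos: [0.4336, -0.0826, 0.1851]
ee_rot: [[-0.496, 0.868, 0.001], [0.868, 0.496, 0.0], [-0.0, 0.0, -1.0]]
ft_force: [-0.2, 1.0, 0.1]
finger_gap: 0.0366
finger_force: 60.6
```

```bash
python3 -m crank '[{"dx":0,"dy":0,"dz":-0.001,"rx":0,"ry":0,"rz":0,"claw":0},{"dx":0,"dy":0,"dz":-0.0015,"rx":0,"ry":0,"rz":0,"claw":0},{"dx":0,"dy":0,"dz":-0.0015,"rx":0,"ry":0,"rz":0,"claw":0}]'
```

```text
t: 28.1
eef_pos: [0.4338, -0.0825, 0.1849]
ee_rot: [[-0.496, 0.868, 0.001], [0.868, 0.496, -0.0], [-0.001, 0.001, -1.0]]
ft_force: [0.2, 1.1, 3.3]
finger_gap: 0.037
finger_force: 60.9
```

Contact came at the expected height, so I'll release and look.

```bash
python3 -m crank '[{"dx":0,"dy":0,"dz":0,"rx":0,"ry":0,"rz":0,"claw":1},{"dx":0,"dy":0,"dz":0,"rx":0,"ry":0,"rz":0,"claw":1},{"dx":0,"dy":0,"dz":0,"rx":0,"ry":0,"rz":0,"claw":1},{"dx":0,"dy":0,"dz":0,"rx":0,"ry":0,"rz":0,"claw":1},{"dx":0,"dy":0,"dz":0,"rx":0,"ry":0,"rz":0,"claw":1},{"dx":0,"dy":0,"dz":0.12,"rx":0,"ry":0,"rz":0,"claw":1},{"dx":0,"dy":0,"dz":0.24,"rx":0,"ry":0,"rz":0,"claw":1},{"dx":0,"dy":0,"dz":0.34,"rx":0,"ry":0,"rz":0,"claw":1}]' 40;python3 -m crank '[{"dx":0,"dy":0,"dz":0,"rx":0,"ry":0,"rz":0,"claw":1},{"dx":0,"dy":0,"dz":0,"rx":0,"ry":0,"rz":0,"claw":1},{"dx":0,"dy":0,"dz":0,"rx":0,"ry":0,"rz":0,"claw":1}]'
python3 - <<'E'
from h import *
im,P=cloud("wrist"); a=im[:,:,::-1]
c=(.4333,-.0824)
X=slab(P,c,.035,.162,.172); X=X[np.hypot(X[:,0]-c[0],X[:,1]-c[1])>.021]
print("brim",len(X),(X.min(0)+X.max(0))/2, np.linalg.lstsq(np.c_[X[:,:2]-c,np.ones(len(X))],X[:,2],rcond=None)[0])
X=slab(P,c,.035,.206,.22); print("knob",len(X),(X.min(0)+X.max(0))/2,X[:,2].max())
im,P=cloud("scene"); b=cv2.resize(im[80:340,140:420,::-1],None,fx=1.4,fy=1.4)
cv2.imwrite("pics/f.png",np.hstack([a[60:424,100:460],b[:360]]))
for n,xy,z0,z1 in(("sh1",(.5238,-.1907),.03,.06),("sh2",(.3705,.1655),.03,.06),("tin",(.584,.0373),.06,.08),("mill",(.5621,.3631),.15,.22),("mug",(.433,-.082),.03,.09)):
    X=slab(P,xy,.065,z0,z1); print(n,len(X),((X.min(0)+X.max(0))/2).round(4))
S=np.load("scene.npy"); X=slab(S,(.433,-.082),.065,.03,.09); print("mug before",len(X),((X.min(0)+X.max(0))/2).round(4))
E
```

```text
t: 28.9
eef_pos: [0.4332, -0.0826, 0.3225]
ee_rot: [[-0.496, 0.868, 0.001], [0.868, 0.496, -0.0], [-0.001, 0.001, -1.0]]
ft_force: [-0.3, -0.1, 1.0]
finger_gap: 0.0854
finger_force: 0.0
t: 29.2
eef_pos: [0.4333, -0.0826, 0.3188]
ee_rot: [[-0.496, 0.868, -0.002], [0.868, 0.496, 0.001], [0.002, -0.002, -1.0]]
ft_force: [0.3, 0.7, -0.2]
finger_gap: 0.0854
finger_force: 0.0
brim 1288 [ 0.43462821 -0.08170856  0.16655005] [0.00846692 0.00053692 0.16740317]
knob 420 [ 0.43436845 -0.08228617  0.21003225] 0.21325948219549934
sh1 32 [ 0.5297 -0.19    0.0457]
sh2 124 [0.37   0.1661 0.0449]
tin 265 [0.583  0.0382 0.0689]
mill 529 [0.5613 0.3622 0.181 ]
mug 316 [ 0.4426 -0.0755  0.06  ]
mug before 610 [ 0.4424 -0.0819  0.0601]
```

View pics/f.png

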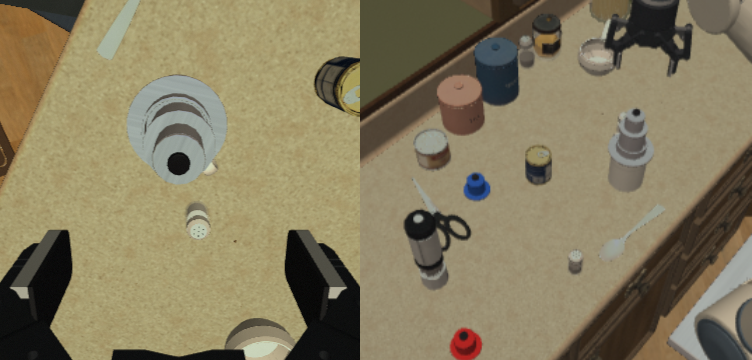

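The wrist view (left) shows the lid home with its brim at z≈0.168 and its knob at (178,163). The scene view (right) shows the whole stack upright near (630,150) and the bystanders still standing. I'm handing it in.

```bash
python3 -c "
from bench import sign_off
print(sign_off())"
```

```text
the job is handed in; nothing more can be done
None
```

The dripper is assembled on the mug in the order asked (plate, chamber, press, lid); every part measured home and level and was let go, the shakers, tin and mill still stand, and the job was handed in at about 29 s.

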